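# Open the stuck objective canister

### The job

The blue lid of the white objective canister clamped on the bench is stuck. Break it loose with a short hard anticlockwise twist, then spin it off, letting it climb by itself on its thread without leaning on it, shoving it sideways or pulling while the thread still holds. Set the lid down gently, top up, in the black tray, and leave everything else where it is.

Things in the scene. Friction and masses are not known exactly. Their poses are not given: they have to be found in the camera images.
- lid: Blue ribbed screw lid on the canister: 56 mm diameter, 27 mm tall, about 80 g, a white stripe on top along its +x. Origin: centre of its underside, z up along its axis. Screwed shut its origin is 82 mm above the holder's origin and its x is parallel to the holder's x. Turning it anticlockwise seen from above (+yaw) opens it.
- canister: White canister fixed in the holder; same frame as holder. Body 46 mm diameter up to z 79 mm, then a threaded neck (47 mm over the thread) up to z 106 mm. More than about 30 N between lid and canister, in any direction, spoils the thread.
- neck_rim (a point): Centre of the canister's mouth, 106 mm above the holder's origin. How the lid comes off: it is stuck up to about 1 Nm, so a grip of 20 N slips and some 60 N holds; it gives within 0.5 rad, then turns easily and climbs several mm on its thread. The thread lets go after about 1.9 rad (110 deg) in all; pulled sooner, it holds. The lid has about 1 mm of play sideways and up.
- holder: Aluminium bench clamp fixed to the bench, base 110 (x) x 90 (y) x 16 mm, two dark jaws up to 46 mm at x = -37 and +37 mm. Origin: centre of its underside, on the canister's axis, z up. Nothing of it is higher than 53 mm.
- tray: Black square open tray fixed to the bench, 140 x 140 mm outside, 14 mm tall, walls 4 mm thick, inner floor 5 mm above its origin (centre of its underside), grey liner. Empty at the start.
- objective: loose black and steel microscope objective standing on the bench, 30 mm diameter, 46 mm tall; origin under its centre. Leave alone.
- cleaner: loose white cleaner bottle with red cap, 52 mm diameter, 120 mm tall; origin under its centre. Leave alone.
- wafer_case: loose flat round clear wafer case, 132 mm diameter, 14 mm tall; origin under its centre. Leave alone.
- vacuum_pen: loose black vacuum pen lying along its x, about 160 mm long, 14 mm thick; origin under its middle. Leave alone.
- joystick: loose black stage joystick box 100 x 120 x 30 mm with an upright 28 mm stick to 80 mm; origin under its centre. Leave alone.
- spare_canister: loose white canister with a GREY lid, 50 mm diameter, 82 mm tall; origin under its centre. Not the one to open; leave alone.
Things that resemble listed ones, but are neither listed nor needed, are in the scene too. Leave any pink look-alike of the tray alone. There is more than one size of the lid; the one meant has the size given above.

How it is judged:
By the outcome, as a careful person would: the job done as asked, in the order asked, and still so for the second after the job is handed in, with the robot touching nothing.
It also fails if it takes over 64 s, if anything falls off the work surface, if the arm or the gripper's body presses on something with over 40 N, if the wrist force passes 120 N, or if a joint passes its speed limit or range.

### The arm

A 6-joint arm with a two-finger parallel gripper is mounted at the origin on the work surface. World frame = base frame: x ahead of the robot, y to its left, z up, the work surface at z = 0. Lengths are in mm, angles in rad, forces in N, time in s.
With the tool pointing down it reaches from about 350 to 875 mm from the base axis. Payload 4.2 kg.
Tool frame: the origin (TCP) lies at the very end of the fingers, on their centre line; the grasp point (between the pads) lies 19 mm behind it; z points along the fingers, y is the line along which they close (so a half turn about z gives the same grasp; the last joint's range is limited). The gripper opens to 85 mm and grips with 20 to 120 N. Pads are 22 mm wide; open, the fingers measure 114 mm over their backs; the gripper's body (76 mm by 85 mm) begins 54 mm behind the grasp point. The pads swing forward as they close: fully open they stand 13 mm farther back than shut.
Start: joints at [1.579, 0.385, 0.008, 0, -1.194, -0.259], TCP at [155.08, 605.433, 231.312] pointing down, gripper open.
Joint ranges: [-3.14, 3.14], [-1.21, 2.06], [-1.07, 1.41], [-3.16, 2.05], [-2.99, -0.16], [-3.1, 3.1]. Speed limits (rad/s): [2.79, 2.79, 3.14, 3.14, 3.14, 3.14].

### API

Orientations are given as a rotation vector (axis times angle).
In Python, from rig import * gives the robot as it stands.
- The arm moves only by the tool send_rows, never from a script. Its argument "rows" is text: rows parted by semicolons, each of 5 numbers parted by spaces: the closure, from 0 (fully open) to 1 (shut), then the shift along the tool's x, y, z in m, then the turn about the tool's z in degrees. In form: gripper tx ty tz roll; .... A call has 1 to 20 rows; each row shifts and turns the commanded pose from where the row before left it, along the tool's axes as they then stand; what a row does not reach is not made up. A row lasts 1/8 s, in which the tool goes at most 62.5 mm and 10.7 degrees, less where a joint would pass 70% of its speed; a pose out of reach is approached as far as the arm can. A call with a gripper value outside its range is refused whole. The fingers move at their own pace and stop on an object; the grip force is fixed at half the most. Time passes only in rows, so rows that do not move let the fingers close. It gives the time, the measured TCP pose, the force, the opening and the grip force at its end, in the units of the state.
- read_state(): the state, without advancing time (a new reading comes with each control period).
- snapshot(name): name is "scene" or "top"; returns a dict with "img" (480x640x3 uint8, blue, green, red), "mtx" (3x3 intrinsics, pixels), "extrinsics" (4x4, takes a point from world to camera coordinates). Camera axes: x right, y up, looking along -z (the intrinsics and any distortion apply to the point x, -y, -z); pixel columns grow to the right and rows downward; lengths in mm; the calibration is good to about 2 mm. A picture is of the moment at which its call begins. There is no depth.
- job_done(): hands the job in; it is judged then, once.
The state is a dict: "clock": time; "joint_positions": joint angles; "qd": joint speeds; "tau": joint torques, N m; "ee_pos": TCP position; "ee_rot": TCP orientation; "force": force on the tool from outside, world axes, zero at the start; "wrist_torque": the same for the moment, N m; "gripper_width": opening from 0.0 (shut) to 1.0 (fully open); "finger_force": force on a finger pad.
Only numpy, scipy, OpenCV 4.12 (cv2) and the standard library are available. Lean on these libraries where they do the work, as an engineer would, in place of code of your own. Each camera call takes 0.05 s, during which the arm holds its last target. There are 200 camera calls.

## Working session

There is one attempt and no reset: what is moved stays moved. The work goes in short steps, Python scripts to look and compute and a tool call to move; the robot and the scene stay as the last step left them, time stands still between calls to the robot, and variables do not carry over. Pictures are saved under pics/ and viewed, at most 10 in all, crops included, and the job is handed in when it is done.

Besides the shell and the picture viewer there is one more tool, called after "Request:" by a JSON object that holds its "name" and its "arguments", one argument or row to a line. send_rows: Moves the arm, as the interface text tells. Its arguments: {"type":"object","properties":{"rows":{"type":"string"}},"required":["rows"]}

```bash
mkdir -p pics
python3 - <<'E'
from rig import *
import cv2
for n in("scene","top"):
    s=snapshot(n); cv2.imwrite(f"pics/{n}0.png",s["img"]); print(n,s["mtx"].tolist(),s["extrinsics"].round(4).tolist(), [k for k in s])
print(read_state())
E
```

```text
scene [[554.2982562270892, 0.0, 320.4415378540068], [0.0, 554.2982562270892, 244.8248285727328], [0.0, 0.0, 1.0]] [[-0.8456, 0.5334, -0.0209, 427.0917], [-0.3231, -0.4802, 0.8155, 68.7699], [0.425, 0.6963, 0.5784, -1634.003], [0.0, 0.0, 0.0, 1.0]] ['img', 'mtx', 'extrinsics']
top [[508.6496702999018, 0.0, 324.3655305275087], [0.0, 508.6496702999018, 234.8199918045589], [0.0, 0.0, 1.0]] [[-0.01, -0.9999, 0.006, 5.1721], [0.9916, -0.0091, 0.1287, -515.4387], [-0.1286, 0.0072, 0.9917, -1144.8456], [0.0, 0.0, 0.0, 1.0]] ['img', 'mtx', 'extrinsics']
{'clock': 0.1, 'joint_positions': array([ 1.57860279e+00,  3.85492439e-01,  6.75813444e-03, -4.24035384e-04,
       -1.19399545e+00, -2.58587287e-01]), 'qd': array([-3.03631043e-04, -1.50068950e-03,  4.64078570e-03,  2.13801258e-03,
       -8.33913402e-04, -4.51791306e-05]), 'tau': array([ 2.80107051e-04, -3.93322599e+01,  1.88926238e+01,  4.19791952e+00,
       -2.65760071e-03,  7.37172542e-06]), 'ee_pos': array([154.96487801, 604.94712076, 230.3231771 ]), 'ee_rot': array([ 3.11494384e+00, -3.92891533e-01, -2.10166137e-04]), 'force': array([ 0.43055416, -0.00265575, -0.84026977]), 'wrist_torque': array([-0.02790095,  0.02448188, -0.02102951]), 'finger_force': 0.0, 'gripper_width': 0.9995684881889668}
```

View pics/scene0.png

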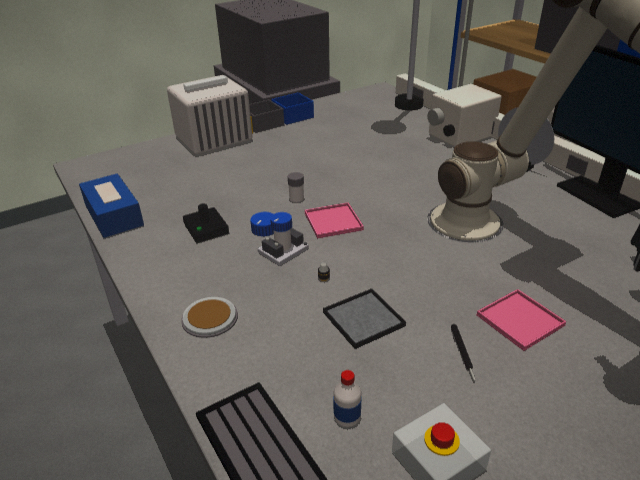

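View pics/top0.png

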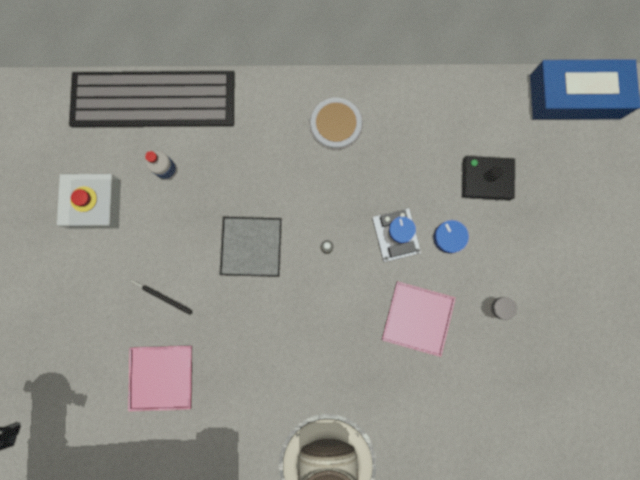

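The top view shows the holder with its blue lid at about (402,230), a larger blue lid on the bench at (451,237), the black tray at (251,246) and the objective at (327,246). In the scene view the lid is at (282,220) and the tray at (364,317). I'll enlarge both around the clamp.

```bash
python3 - <<'E'
import cv2,numpy as np
a=cv2.imread("pics/top0.png")[200:270,365:475]; b=cv2.imread("pics/scene0.png")[200:270,240:350]
f=lambda i:cv2.resize(i,None,fx=7,fy=4.2*7/4.2/7*4.2 if 0 else 7,interpolation=cv2.INTER_CUBIC)
cv2.imwrite("pics/c1.png",f(a)); cv2.imwrite("pics/c2.png",f(b))
E
cat > h.py <<'E'
from rig import *
import cv2,numpy as np
def ray(s,u,v,z):
    M=np.array(s["extrinsics"]);R,t=M[:3,:3],M[:3,3];K=s["mtx"]
    d=np.array([(u-K[0,2])/K[0,0],-(v-K[1,2])/K[1,1],-1])
    c=-R.T@t; d=R.T@d
    return (c+d*(z-c[2])/d[2])[:2].round(1)
def proj(s,p):
    M=np.array(s["extrinsics"]);c=M[:3,:3]@np.array(p,float)+M[:3,3];K=s["mtx"]
    return np.array([K[0,0]*c[0]/-c[2]+K[0,2],K[1,1]*-c[1]/-c[2]+K[1,2]]).round(1)
E
```

```text
(no output)
```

View pics/c1.png

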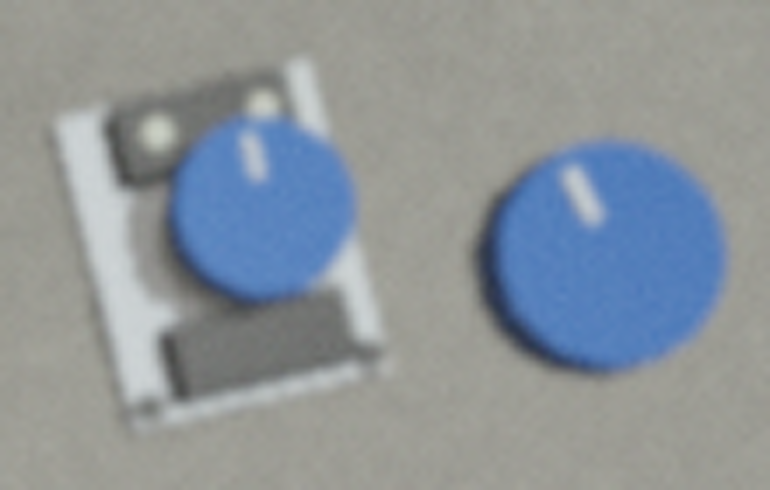

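View pics/c2.png

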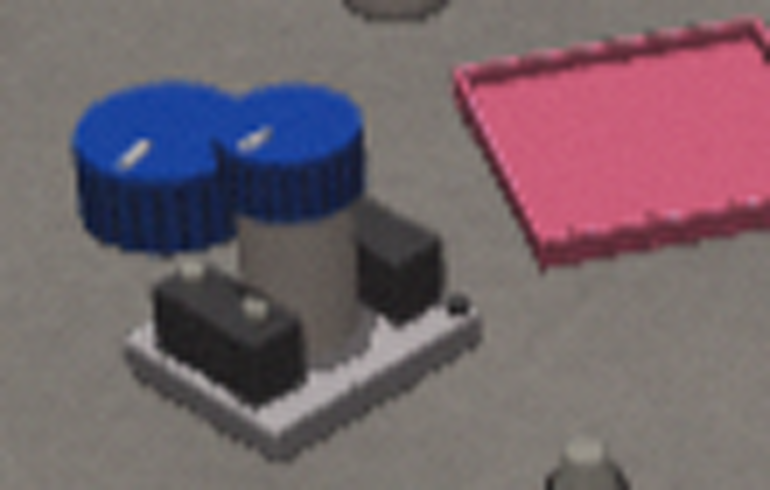

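The crops show the clamped lid's top centred at about (402.3,229.3) in the top view and (281,217.4) in the scene view, with stripe and clamp at about +13° yaw. The big loose lid is roughly 30 mm away on its -y side.

Run:
```python
from h import *
t=snapshot("top");s=snapshot("scene")
print("lid",ray(t,402.3,229.3,109),ray(s,281,217.4,109))
L=ray(t,402.3,229.3,109)
print("diam",np.linalg.norm(ray(t,365+172/7,229.3,109)-ray(t,365+356/7,229.3,109)))
print("stripe",ray(t,365+248/7,200+138/7,109)-ray(t,365+259/7,200+182/7,109))
for p in((222,217),(281,218),(279,276),(220,275)):print("tray",ray(t,*p,14))
for p in((324,317),(371,290),(406,319),(356,345)):print("trayS",ray(s,*p,12))
print("big",ray(t,365+610/7,200+255/7,27),ray(t,365+497/7,236,27),ray(t,365+725/7,236,27),"obj",ray(t,327,246,46))
```

```text
lid [ 516.2 -168.5] [ 517.9 -171.6]
diam 57.10218909989353
stripe [13.9  3. ]
tray [562.6 241.5]
tray [559.  102.2]
tray [422.2 106.7]
tray [425.9 244. ]
trayS [575.3 127.4]
trayS [426.1 109.4]
trayS [420.8 237.9]
trayS [565. 242.]
big [ 509.8 -297.6] [ 511.1 -260. ] [ 510.4 -336.1] obj [488.   -5.4]
```

Request:
{"name": "send_rows", "arguments": {
  "rows": "0 0.030 0.036 0 0;0 0.030 0.036 0 0;0 0.030 0.036 0 0;0 0.030 0.036 0 0;0 0.030 0.036 0 0;0 0.030 0.036 0 0;0 0.030 0.036 0 0;0 0.030 0.036 0 0;0 0.030 0.036 0 0;0 0.030 0.036 0 0;0 0.030 0.036 0 0;0 0.030 0.036 0 0;0 0.030 0.036 0 0;0 0.030 0.036 0 0;0 0.030 0.036 0 0;0 0.030 0.036 0 0;0 0.030 0.036 0 0;0 0.030 0.036 0 0"
}}

```text
clock: 2.45
ee_pos: [517.8, -157.8, 231.2]
ee_rot: [-3.117, 0.393, 0.0]
force: [0.6, 0.6, 0.8]
gripper_width: 1.002
finger_force: 0.0
```

Request:
{"name": "send_rows", "arguments": {
  "rows": "0 0 0 0 10;0 0 0 0 10;0 0 0 0 10;0 0 0 0 10;0 0 0 0 10;0 0 0 0 10;0 0 0 0 10;0 0 0 0 10;0 0 0 0 10;0 0 0 0 10;0.1 0 0 0 0;0.1 0 0 0 0"
}}

```text
clock: 3.95
ee_pos: [517.3, -156.3, 231.2]
ee_rot: [1.706, -2.638, -0.0]
force: [0.7, 0.3, -0.2]
gripper_width: 0.901
finger_force: 0.0
```

```bash
cat >> h.py <<'E'
from scipy.spatial.transform import Rotation as Ro
def st():
    s=read_state();R=Ro.from_rotvec(s["ee_rot"]).as_matrix()
    print("t",round(s["clock"],2),"p",s["ee_pos"].round(1),"psi",np.degrees(np.arctan2(R[1,0],R[0,0])).round(1),"zax",R[:,2].round(3),"q",s["joint_positions"].round(2),"F",s["force"].round(1),"T",s["wrist_torque"].round(2),"w",round(float(s["gripper_width"]),3),"ff",round(float(s["finger_force"]),1))
    return s,R
def to(p):
    s,R=st();print("tool shift mm",(R.T@(np.array(p)-s["ee_pos"])).round(1))
E
python3 -c "
from h import *
to([517,-170,140])"
```

```text
t 3.95 p [ 517.3 -156.3  231.2] psi -114.2 zax [-0.  0. -1.] q [ 0.01  0.24 -0.2  -0.   -1.13 -0.43] F [ 0.7  0.3 -0.2] T [0.03 0.06 0.06] w 0.901 ff 0.0
tool shift mm [12.6 -5.4 91.2]
```

Request:
{"name": "send_rows", "arguments": {
  "rows": "0.1 0.006 -0.003 0.030 0;0.1 0.006 -0.003 0.031 0;0.1 0 0 0.030 0;0.2 0 0 0 0;0.2 0 0 0 0;0.2 0 0 0 0"
}}

```text
clock: 4.7
ee_pos: [518.9, -169.8, 141.9]
ee_rot: [-1.702, 2.638, -0.003]
force: [-0.5, -0.1, 0.7]
gripper_width: 0.798
finger_force: 0.0
```

Run:
```python
from h import *
st()
a=snapshot("top");b=snapshot("scene")
f=lambda i:cv2.resize(i,None,fx=6,fy=6,interpolation=cv2.INTER_CUBIC)
cv2.imwrite("pics/d.png",np.hstack([f(a["img"][185:275,370:435]),f(b["img"][170:260,250:315])]))
for z in (109,140): print(proj(a,[517,-170,z]),proj(b,[517,-170,z]))
```

```text
t 4.7 p [ 518.9 -169.8  141.9] psi -114.3 zax [ 0.003 -0.    -1.   ] q [-0.02  0.33 -0.32  0.   -0.92 -0.41] F [-0.5 -0.1  0.7] T [ 0.07  0.05 -0.02] w 0.798 ff 0.0
[403.  228.9] [281.6 217.6]
[405.3 226.9] [280.9 207.6]
```

View pics/d.png

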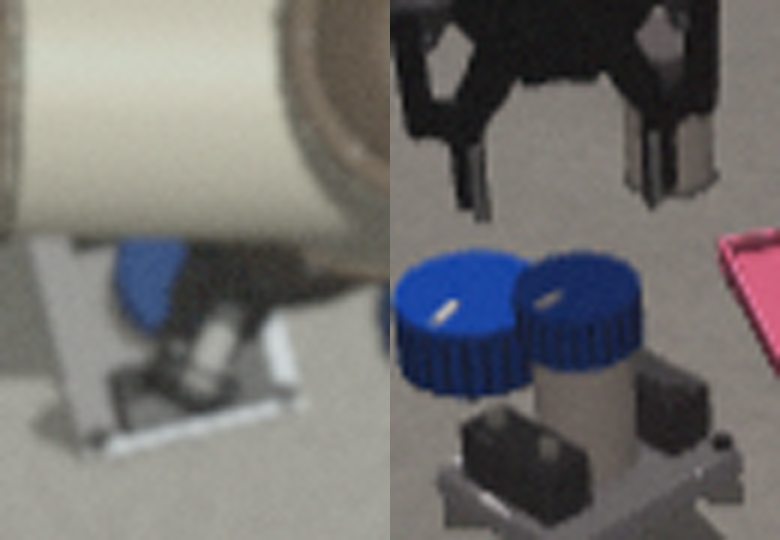

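The scene half of the picture shows the finger tips straddling the lid, with the tip midpoint at (279.4,205) and the lid top centre at (281.2,217.5). The grip is about 2 mm off in x, so I'll correct that and descend.

Request:
{"name": "send_rows", "arguments": {
  "rows": "0.2 0.001 0.0015 0.020 0;0.2 0 0 0.020 0;0.2 0 0 0.015 0;0.2 0 0 0.007 0;0.2 0 0 0 0;0.27 0 0 0 0;0.27 0 0 0 0"
}}

```text
clock: 5.68
ee_pos: [516.5, -170.0, 78.9]
ee_rot: [-1.702, 2.639, -0.001]
force: [-0.1, -0.3, 0.1]
gripper_width: 0.729
finger_force: 0.0
```

Run:
```python
from h import *
to([517,-170.5,80])
b=snapshot("scene")
f=lambda i:cv2.resize(i,None,fx=8,fy=8,interpolation=cv2.INTER_CUBIC)
cv2.imwrite("pics/e.png",f(b["img"][180:250,245:325]))
```

```text
t 5.67 p [ 516.5 -170.    78.9] psi -114.4 zax [ 0.001 -0.    -1.   ] q [-0.02  0.41 -0.39  0.   -0.77 -0.41] F [-0.1 -0.3  0.1] T [-0.04  0.02 -0.01] w 0.729 ff 0.0
tool shift mm [ 0.2 -0.6 -1.1]
```

View pics/e.png

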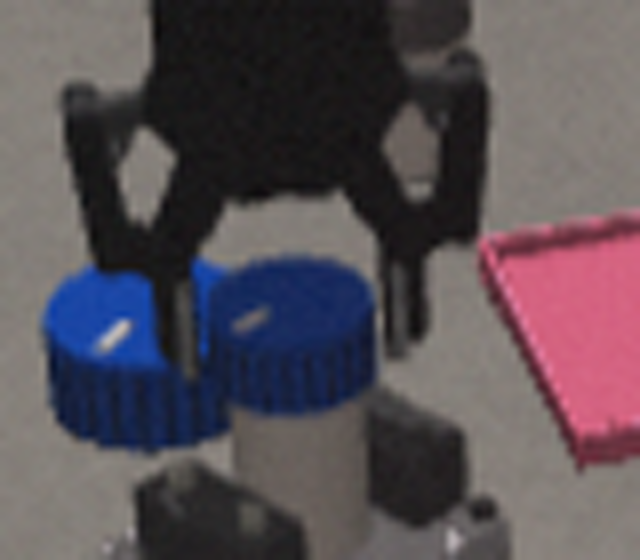

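The fingers straddle the lid evenly: pads at x≈197 and 388, lid edges at 208 and 375. I'll close in small steps and watch the force.

Request:
{"name": "send_rows", "arguments": {
  "rows": "0.31 0 0 0 0;0.33 0 0 0 0;0.34 0 0 0 0;0.34 0 0 0 0"
}}

```text
clock: 6.22
ee_pos: [516.5, -170.1, 78.6]
ee_rot: [-1.702, 2.64, -0.001]
force: [1.3, -0.1, 0.7]
gripper_width: 0.66
finger_force: 1.3
```

```bash
python3 -c "
from h import *
st()"
```

```text
t 6.22 p [ 516.5 -170.1   78.6] psi -114.4 zax [ 0.001 -0.    -1.   ] q [-0.02  0.41 -0.39  0.   -0.77 -0.41] F [ 1.3 -0.1  0.7] T [-0.07 -0.18  0.01] w 0.66 ff 1.3
```

Request:
{"name": "send_rows", "arguments": {
  "rows": "0.36 0 0 0 0;0.36 0 0 0 0;0.36 0 0 0 0"
}}

```text
clock: 6.6
ee_pos: [516.6, -170.1, 78.8]
ee_rot: [-1.703, 2.639, -0.001]
force: [0.6, 0.1, 4.9]
gripper_width: 0.648
finger_force: 35.4
```

```bash
python3 -c "
from h import *
st()"
```

```text
t 6.6 p [ 516.6 -170.1   78.8] psi -114.4 zax [ 0.001 -0.    -1.   ] q [-0.02  0.41 -0.39  0.   -0.77 -0.41] F [0.6 0.1 4.9] T [-0.05 -0.07  0.01] w 0.648 ff 35.4
```

Sideways force is near zero, so I'll grip fully.

Request:
{"name": "send_rows", "arguments": {
  "rows": "0.5 0 0 0 0;0.8 0 0 0 0;1 0 0 0 0"
}}

```text
clock: 6.98
ee_pos: [516.6, -170.1, 79.0]
ee_rot: [-1.703, 2.639, -0.001]
force: [-1.3, 0.1, 6.4]
gripper_width: 0.637
finger_force: 62.0
```

```bash
python3 -c "
from h import *
st()"
```

```text
t 6.97 p [ 516.6 -170.1   79. ] psi -114.4 zax [ 0.001 -0.    -1.   ] q [-0.02  0.41 -0.39  0.   -0.77 -0.41] F [-1.3  0.1  6.4] T [-0.01  0.05  0.  ] w 0.637 ff 62.0
```

Request:
{"name": "send_rows", "arguments": {
  "rows": "1 0 0 -0.0005 0;1 0 0 0 -10.5;1 0 0 -0.0002 -10.5;1 0 0 -0.0003 -10.5"
}}

```text
clock: 7.48
ee_pos: [518.2, -170.7, 80.1]
ee_rot: [-2.357, 2.072, -0.007]
force: [4.0, -4.0, 3.1]
gripper_width: 0.642
finger_force: 63.9
```

```bash
python3 -c "
from h import *
st()"
```

```text
t 7.47 p [ 518.2 -170.7   80.1] psi -82.6 zax [ 0.005 -0.001 -1.   ] q [-0.02  0.41 -0.39  0.   -0.77  0.15] F [ 4.  -4.   3.1] T [-1.07 -1.08 -0.34] w 0.642 ff 63.9
```

Request:
{"name": "send_rows", "arguments": {
  "rows": "1 0 0 0 0;1 0 0 0 0"
}}

```text
clock: 7.72
ee_pos: [518.4, -170.7, 80.2]
ee_rot: [-2.353, 2.079, -0.007]
force: [4.6, -4.3, 3.9]
gripper_width: 0.639
finger_force: 63.9
```

Run:
```python
from h import *
st()
b=snapshot("scene")
f=lambda i:cv2.resize(i,None,fx=8,fy=8,interpolation=cv2.INTER_CUBIC)
cv2.imwrite("pics/g.png",f(b["img"][180:250,245:325]))
```

```text
t 7.72 p [ 518.4 -170.7   80.2] psi -82.9 zax [ 0.005 -0.002 -1.   ] q [-0.02  0.41 -0.39  0.   -0.77  0.14] F [ 4.6 -4.3  3.9] T [-1.16 -1.17  0.27] w 0.639 ff 63.9
```

View pics/g.png

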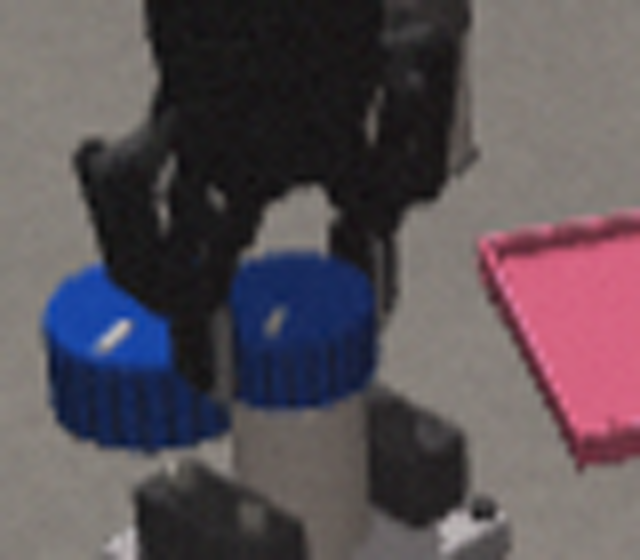

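The stripe, now at (273,320) in the crop, turned with the gripper, so the lid is loose. I'll spin on, following the climb.

Request:
{"name": "send_rows", "arguments": {
  "rows": "1 0.0008 -0.0007 -0.0006 0;1 0 0 -0.0004 -8;1 0 0 -0.0004 -8;1 0 0 -0.0004 -8;1 0 0 0 0"
}}

```text
clock: 8.4
ee_pos: [518.3, -170.4, 81.8]
ee_rot: [-2.733, 1.546, -0.004]
force: [3.7, 1.1, 5.2]
gripper_width: 0.642
finger_force: 64.1
```

```bash
python3 -c "
from h import *
st()"
```

```text
t 8.4 p [ 518.3 -170.4   81.8] psi -59.0 zax [ 0.003  0.    -1.   ] q [-0.02  0.41 -0.38 -0.   -0.78  0.56] F [3.7 1.1 5.2] T [ 0.3  -1.07  0.09] w 0.642 ff 64.1
```

Request:
{"name": "send_rows", "arguments": {
  "rows": "1 0 -0.0006 -0.0006 -8;1 0 0 -0.0005 -8;1 0 0 -0.0005 -8;1 0 0 0 0"
}}

```text
clock: 8.9
ee_pos: [519.6, -169.5, 83.4]
ee_rot: [-2.994, 0.945, -0.007]
force: [5.3, 2.6, 5.4]
gripper_width: 0.639
finger_force: 64.0
```

```bash
python3 -c "
from h import *
st()"
```

```text
t 8.9 p [ 519.6 -169.5   83.4] psi -35.0 zax [ 0.005  0.001 -1.   ] q [-0.02  0.41 -0.38 -0.   -0.78  0.98] F [5.3 2.6 5.4] T [ 0.88 -1.41  0.01] w 0.639 ff 64.0
```

Request:
{"name": "send_rows", "arguments": {
  "rows": "1 0.0005 -0.001 -0.0008 -8;1 0 0 -0.0005 -8;1 0 0 -0.0005 -8;1 0 0 0 0"
}}

```text
clock: 9.4
ee_pos: [519.9, -168.9, 84.9]
ee_rot: [-3.126, 0.302, -0.005]
force: [4.4, 3.7, 4.5]
gripper_width: 0.642
finger_force: 63.9
```

```bash
python3 -c "
from h import *
st()"
```

```text
t 9.4 p [ 519.9 -168.9   84.9] psi -11.0 zax [ 0.003  0.001 -1.   ] q [-0.02  0.41 -0.38 -0.   -0.79  1.4 ] F [4.4 3.7 4.5] T [ 1.09 -1.24  0.05] w 0.642 ff 63.9
```

Request:
{"name": "send_rows", "arguments": {
  "rows": "1 0.0006 -0.0008 -0.0006 -8;1 0 0 -0.0005 -8;1 0 0 0 -8;1 0 0 0 0"
}}

```text
clock: 9.9
ee_pos: [520.2, -168.1, 86.2]
ee_rot: [-3.121, -0.355, -0.004]
force: [3.1, 5.0, 6.2]
gripper_width: 0.642
finger_force: 64.1
```

```bash
python3 -c "
from h import *
st()"
```

```text
t 9.9 p [ 520.2 -168.1   86.2] psi 13.0 zax [ 0.002  0.001 -1.   ] q [-0.02  0.4  -0.37 -0.   -0.79  1.81] F [3.1 5.  6.2] T [ 1.38 -0.83  0.08] w 0.642 ff 64.1
```

Request:
{"name": "send_rows", "arguments": {
  "rows": "1 0.0006 -0.0006 -0.0006 -8;1 0 0 -0.0005 -8;1 0 0 -0.0005 0;1 0 0 0 0"
}}

```text
clock: 10.4
ee_pos: [519.9, -167.4, 87.3]
ee_rot: [-3.041, -0.784, -0.001]
force: [2.9, 5.1, 4.8]
gripper_width: 0.644
finger_force: 63.9
```

```bash
python3 -c "
from h import *
st()"
```

```text
t 10.4 p [ 519.9 -167.4   87.3] psi 28.9 zax [ 0.001  0.001 -1.   ] q [-0.02  0.4  -0.37 -0.   -0.79  2.09] F [2.9 5.1 4.8] T [ 1.46 -0.73  0.06] w 0.644 ff 63.9
```

Request:
{"name": "send_rows", "arguments": {
  "rows": "1 0.0012 -0.0007 -0.001 0;1 0 0 -0.001 0;1 0 0 0 0"
}}

```text
clock: 10.78
ee_pos: [519.3, -166.9, 88.2]
ee_rot: [-3.04, -0.787, 0.003]
force: [2.4, 2.7, -2.3]
gripper_width: 0.638
finger_force: 63.6
```

```bash
python3 -c "
from h import *
st()"
```

```text
t 10.78 p [ 519.3 -166.9   88.2] psi 29.0 zax [-0.002  0.001 -1.   ] q [-0.01  0.4  -0.37 -0.   -0.8   2.09] F [ 2.4  2.7 -2.3] T [ 0.82 -0.71  0.02] w 0.638 ff 63.6
```

Run:
```python
from h import *
st()
b=snapshot("scene")
f=lambda i:cv2.resize(i,None,fx=8,fy=8,interpolation=cv2.INTER_CUBIC)
cv2.imwrite("pics/k.png",f(b["img"][180:250,245:325]))
```

```text
t 10.78 p [ 519.3 -166.9   88.2] psi 29.0 zax [-0.002  0.001 -1.   ] q [-0.01  0.4  -0.37 -0.   -0.8   2.09] F [ 2.4  2.7 -2.3] T [ 0.82 -0.71  0.02] w 0.638 ff 63.6
```

View pics/k.png

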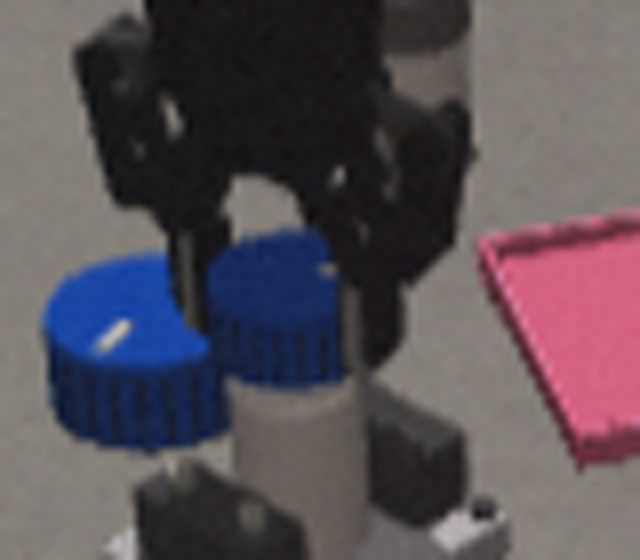

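The stripe is now at crop (325,268), right of the top centre, and the lid has visibly climbed. I'll turn some more without lifting to see whether the thread still drives it.

Request:
{"name": "send_rows", "arguments": {
  "rows": "1 0 0 0 -8;1 0 0 0 -8;1 0 0 0 0"
}}

```text
clock: 11.2
ee_pos: [519.9, -167.0, 89.0]
ee_rot: [-2.902, -1.202, 0.001]
force: [1.2, 4.4, -1.0]
gripper_width: 0.642
finger_force: 63.8
```

```bash
python3 -c "
from h import *
st()
b=snapshot('scene')
for z in(112,118):print(ray(b,245+325/8,180+268/8,z))"
```

```text
t 11.2 p [ 519.9 -167.    89. ] psi 45.0 zax [-0.001  0.001 -1.   ] q [-0.01  0.4  -0.37 -0.   -0.8   2.37] F [ 1.2  4.4 -1. ] T [ 1.16 -0.57 -0.08] w 0.642 ff 63.8
[ 500.4 -177.4]
[ 504.8 -168.8]
```

Request:
{"name": "send_rows", "arguments": {
  "rows": "1 0.0006 -0.0006 -0.001 0;1 0 0 -0.001 0;1 0 0 0 0"
}}

```text
clock: 11.62
ee_pos: [519.3, -166.6, 90.4]
ee_rot: [-2.901, -1.204, 0.003]
force: [1.7, 0.5, -6.1]
gripper_width: 0.645
finger_force: 64.5
```

```bash
python3 -c "
from h import *
st()"
```

```text
t 11.62 p [ 519.3 -166.6   90.4] psi 45.1 zax [-0.002  0.    -1.   ] q [-0.01  0.4  -0.37 -0.   -0.8   2.37] F [ 1.7  0.5 -6.1] T [-0.05 -0.45 -0.09] w 0.645 ff 64.5
```

Request:
{"name": "send_rows", "arguments": {
  "rows": "1 0 0 0 -8;1 0 0 0 -8;1 0 0 0 0;1 0 0 0 0"
}}

```text
clock: 12.12
ee_pos: [519.6, -166.5, 91.3]
ee_rot: [-2.706, -1.594, 0.002]
force: [-1.1, 1.8, -0.7]
gripper_width: 0.637
finger_force: 65.7
```

```bash
python3 -c "
from h import *
st()"
```

```text
t 12.12 p [ 519.6 -166.5   91.3] psi 61.0 zax [-0.001  0.    -1.   ] q [-0.01  0.4  -0.37  0.   -0.81  2.65] F [-1.1  1.8 -0.7] T [ 0.57  0.29 -0.02] w 0.637 ff 65.7
```

Request:
{"name": "send_rows", "arguments": {
  "rows": "1 0 0 -0.001 0;1 0 0 -0.001 0;1 0 0 0 0"
}}

```text
clock: 12.5
ee_pos: [519.8, -166.5, 93.2]
ee_rot: [-2.705, -1.597, 0.002]
force: [-1.9, 1.4, -0.0]
gripper_width: 0.639
finger_force: 65.6
```

```bash
python3 -c "
from h import *
st()"
```

```text
t 12.5 p [ 519.8 -166.5   93.2] psi 61.1 zax [-0.001 -0.    -1.   ] q [-0.01  0.39 -0.37  0.   -0.81  2.65] F [-1.9  1.4 -0. ] T [0.43 0.61 0.04] w 0.639 ff 65.6
```

Free: it rises 2 mm with no pull. I'll lift straight up off the neck.

Request:
{"name": "send_rows", "arguments": {
  "rows": "1 0 0 -0.002 0;1 0 0 -0.003 0;1 0 0 -0.003 0;1 0 0 -0.003 0;1 0 0 0 0"
}}

```text
clock: 13.12
ee_pos: [520.9, -166.6, 104.9]
ee_rot: [2.704, 1.597, 0.002]
force: [-0.5, 0.1, -0.8]
gripper_width: 0.642
finger_force: 65.6
```

```bash
python3 -c "
from h import *
st()"
```

```text
t 13.12 p [ 520.9 -166.6  104.9] psi 61.1 zax [ 0.002 -0.    -1.   ] q [-0.01  0.38 -0.35  0.   -0.83  2.65] F [-0.5  0.1 -0.8] T [-0.    0.    0.02] w 0.642 ff 65.6
```

Request:
{"name": "send_rows", "arguments": {
  "rows": "1 0 0 -0.010 0;1 0 0 -0.020 0;1 0 0 -0.025 0;1 0 0 -0.010 0;1 0.014 -0.0095 0 0;1 0.027 -0.018 0 0;1 0.027 -0.018 0 0;1 0.027 -0.018 0 0;1 0.027 -0.018 0 0;1 0.027 -0.018 0 0;1 0.027 -0.018 0 0;1 0.027 -0.018 0 0;1 0.027 -0.018 0 0;1 0.027 -0.018 0 0;1 0.014 -0.0095 0 0;1 0.013 -0.009 0 0;1 0 0 0 0"
}}

```text
clock: 15.25
ee_pos: [490.8, 174.5, 168.9]
ee_rot: [2.704, 1.599, -0.001]
force: [0.3, -1.0, -1.7]
gripper_width: 0.637
finger_force: 65.6
```

Run:
```python
from h import *
to([492,174,20])
b=snapshot("scene");a=snapshot("top")
f=lambda i:cv2.resize(i,None,fx=4,fy=4,interpolation=cv2.INTER_CUBIC)
cv2.imwrite("pics/m.png",np.hstack([f(b["img"][225:355,310:420]),f(a["img"][200:330,207:297])]))
```

```text
t 15.25 p [490.8 174.5 168.9] psi 61.2 zax [-0.001 -0.    -1.   ] q [ 0.65  0.27 -0.34 -0.   -0.97  1.99] F [ 0.3 -1.  -1.7] T [-0.02 -0.01  0.03] w 0.637 ff 65.6
tool shift mm [  0.2   1.4 148.9]
```

View pics/m.png

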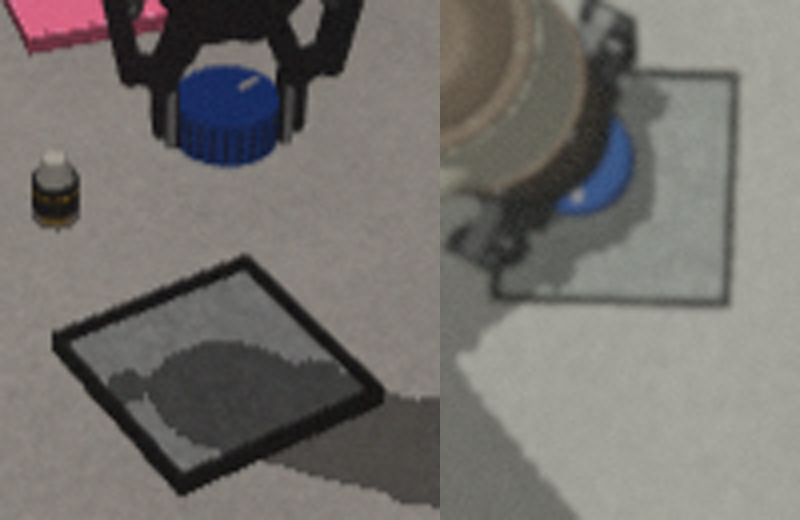

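The lid hangs level in the grip at crop (228,115), with the tray below at (218,375).

Request:
{"name": "send_rows", "arguments": {
  "rows": "1 0 0.001 0.015 0;1 0 0 0.030 0;1 0 0 0.030 0;1 0 0 0.030 0;1 0 0 0.025 0;1 0 0 0.010 0;1 0 0 0.005 0;1 0 0 0.005 0;1 0 0 0.004 0;1 0 0 0 0"
}}

```text
clock: 16.6
ee_pos: [491.9, 173.6, 15.4]
ee_rot: [-2.705, -1.598, -0.0]
force: [0.2, -0.7, -0.5]
gripper_width: 0.641
finger_force: 65.6
```

```bash
python3 -c "
from h import *
st()"
```

```text
t 16.6 p [491.9 173.6  15.4] psi 61.1 zax [ 0.  0. -1.] q [ 0.65  0.48 -0.5  -0.   -0.6   1.99] F [ 0.2 -0.7 -0.5] T [-0.02 -0.   -0.04] w 0.641 ff 65.6
```

Request:
{"name": "send_rows", "arguments": {
  "rows": "1 0 0 0.002 0;1 0 0 0.002 0;1 0 0 0.002 0;1 0 0 0.002 0;1 0 0 0.001 0;1 0 0 0 0"
}}

```text
clock: 17.35
ee_pos: [491.9, 173.5, 6.1]
ee_rot: [2.705, 1.598, -0.0]
force: [-0.1, 0.0, -1.3]
gripper_width: 0.638
finger_force: 65.6
```

Request:
{"name": "send_rows", "arguments": {
  "rows": "1 0 0 0.001 0;1 0 0 0.001 0;1 0 0 0 0"
}}

```text
clock: 17.73
ee_pos: [491.8, 173.5, 4.1]
ee_rot: [2.705, 1.598, -0.0]
force: [0.3, 0.2, -1.0]
gripper_width: 0.64
finger_force: 65.6
```

Request:
{"name": "send_rows", "arguments": {
  "rows": "1 0 0 0.001 0;1 0 0 0 0"
}}

```text
clock: 17.98
ee_pos: [491.9, 173.5, 3.2]
ee_rot: [-2.705, -1.598, 0.0]
force: [-0.9, 0.4, -0.8]
gripper_width: 0.639
finger_force: 65.6
```

Request:
{"name": "send_rows", "arguments": {
  "rows": "1 0 0 0.001 0;1 0 0 0 0"
}}

```text
clock: 18.23
ee_pos: [491.8, 173.5, 2.1]
ee_rot: [2.705, 1.598, -0.0]
force: [0.4, -1.3, -1.8]
gripper_width: 0.646
finger_force: 65.6
```

Request:
{"name": "send_rows", "arguments": {
  "rows": "1 0 0 0.0005 0;1 0 0 0 0"
}}

```text
clock: 18.48
ee_pos: [491.9, 173.5, 1.7]
ee_rot: [2.705, 1.598, -0.0]
force: [-0.4, 0.5, -0.9]
gripper_width: 0.644
finger_force: 65.6
```

Request:
{"name": "send_rows", "arguments": {
  "rows": "1 0 0 0.0007 0;1 0 0 0 0"
}}

```text
clock: 18.73
ee_pos: [492.0, 173.6, 1.2]
ee_rot: [2.705, 1.598, 0.0]
force: [-0.1, -0.2, 0.7]
gripper_width: 0.642
finger_force: 65.8
```

```bash
python3 -c "
from h import *
st()"
```

```text
t 18.73 p [492.  173.6   1.2] psi 61.1 zax [ 0.  0. -1.] q [ 0.65  0.5  -0.51  0.   -0.56  1.99] F [-0.1 -0.2  0.7] T [-0.02  0.12  0.04] w 0.642 ff 65.8
```

Contact, about 1.5 N. I'll open gently and lift away.

Request:
{"name": "send_rows", "arguments": {
  "rows": "0.36 0 0 0 0;0.34 0 0 0 0;0.3 0 0 0 0;0.25 0 0 0 0;0.2 0 0 0 0;0.18 0 0 0 0;0.18 0 0 -0.005 0;0.18 0 0 -0.010 0;0.18 0 0 -0.020 0;0.18 0 0 -0.030 0;0.18 0 0 -0.040 0;0.18 0 0 -0.040 0;0.18 0 0 -0.040 0;0.18 0 0 -0.030 0;0.18 -0.030 0 0 0;0.18 -0.050 0 0 0;0.18 -0.050 0 0 0;0.18 -0.030 0 0 0;0.18 0 0 0 0;0.18 0 0 0 0"
}}

```text
clock: 21.22
ee_pos: [415.2, 33.7, 216.7]
ee_rot: [2.705, 1.597, 0.003]
force: [-0.2, 0.0, -0.1]
gripper_width: 0.821
finger_force: 0.0
```

Run:
```python
from h import *
st()
b=snapshot("scene");a=snapshot("top")
cv2.imwrite("pics/n.png",np.hstack([cv2.resize(b["img"][150:350,230:430],(400,400)),cv2.resize(a["img"][180:340,207:440],(400,400))]))
```

```text
t 21.23 p [415.2  33.7 216.7] psi 61.1 zax [ 0.002  0.001 -1.   ] q [ 0.47  0.03 -0.49  0.   -1.05  2.16] F [-0.2  0.  -0.1] T [ 0.04 -0.01 -0.05] w 0.821 ff 0.0
```

View pics/n.png

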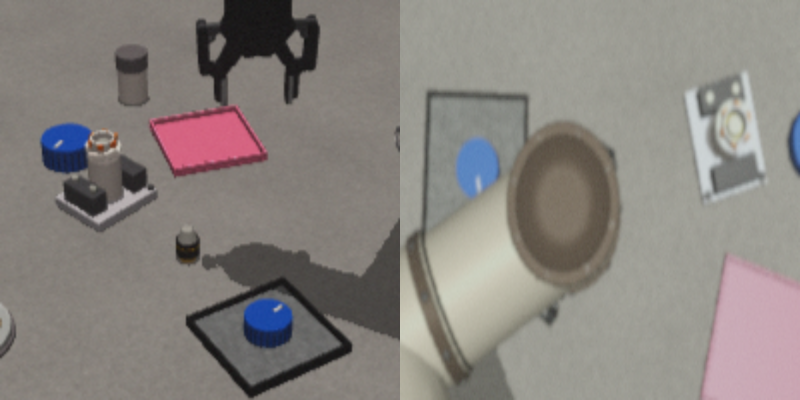

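The lid lies top up in the middle of the tray at (268,322) in the left half. The canister stands open at (103,140) and everything else is in place. Handing in.

```bash
python3 -c "
from rig import *
print(job_done())"
```

```text
the job is handed in; nothing more can be done
None
```

The blue lid was broken loose, spun off and set top up in the middle of the black tray with about 1.5 N of contact; nothing else looked moved in the last picture, and the job was handed in at about 21 s, with a brief pull of about 6 N before the lid came free.

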